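# Pour the cherry tomatoes under the wire shelf

## Robot

A 6-joint arm with a two-finger parallel gripper is mounted at the origin on the work surface. World frame = base frame: x ahead of the robot, y to its left, z up, the work surface at z = 0. Lengths are in mm, angles in rad, forces in N, time in s.
With the tool pointing down it reaches from about 400 to 925 mm from the base axis. Payload 12.5 kg.
Tool frame: the origin (TCP) lies midway between the tips of the shut fingers; the grasp point (between the pads) lies 19 mm behind it; z points along the fingers, y is the line along which they close (so a half turn about z gives the same grasp; the last joint's range is limited). The gripper opens to 95 mm and grips with 3 to 60 N. Pads are 20 mm wide; open, the fingers measure 119 mm over their backs; the gripper's body (75 mm by 180 mm) begins 59 mm behind the grasp point.
Start: joints at [-1.293, 0.491, 1.559, -0, 1.092, -0.106], TCP at [234.053, -579.539, 214.661] pointing down, gripper open.
Joint ranges: [-3.1, 3.1], [-0.84, 2.19], [0.05, 2.79], [-1.13, 4.28], [0.06, 2.93], [-2.69, 2.69]. Speed limits (rad/s): [2.22, 2.22, 2.79, 3.14, 3.14, 3.14].

## Interface

Orientations are given as [roll, pitch, yaw] about the fixed x, y, z axes, in that order (R = Rz(yaw) Ry(pitch) Rx(roll)).
In Python, from cell import env gives the robot as it stands.
- The arm moves only by the tool arm_command, never from a script. Its argument "targets" is a list of rows, each a list of 5 numbers: the shift along the tool's x, y, z in mm, then the turn about the tool's z in degrees, then the opening, from 0 (shut) to 1 (fully open). In form: [[tx, ty, tz, roll, fingers], ...]. A call has 1 to 5 rows; each row is the pose to reach, as a shift and turn from the pose commanded when the call began, along the tool's axes at that moment; what a row does not reach only later rows make up. A row lasts 1/10 s, in which the tool goes at most 50 mm and 8.59 degrees, less where a joint would pass 70% of its speed; a pose out of reach is approached as far as the arm can. A call with a gripper value outside its range is refused whole. The fingers move at their own pace and stop on an object; the grip force is fixed at half the most. Time passes only in rows, so rows that repeat a pose let the fingers close. It gives the time, the measured TCP pose, the force, the opening and the grip force at its end, in the units of the state.
- env.state(): the state, without advancing time (a new reading comes with each control period).
- env.read_camera(name): name is "scene" or "top" or "wrist"; returns a dict with "frame" (400x640x3 uint8, red, green, blue), "vertical_fov" (degrees; the focal length in pixels is half the picture's height over the tangent of half this angle, whatever the lens; pixels are square), "cx", "cy" (the principal point, pixels), "world_from_camera" (4x4, takes a point from camera to world coordinates); the wrist camera has in their place "hand_eye" (4x4, takes a point from camera to tool coordinates, whose origin is the TCP and whose axes are the flange's). Camera axes: x right, y down, z forward; pixel columns grow to the right and rows downward; lengths in mm; the calibration is good to about 2 mm. A picture is of the moment at which its call begins: read the wrist's pose just before it. There is no depth.
- env.job_done(): hands the job in; it is judged then, once.
The state is a dict: "t": time; "joints": joint angles; "qvel": joint speeds; "tau": joint torques, N m; "eef_pos": TCP position; "tcp_rot": TCP orientation; "ft_force": force on the tool from outside, world axes, zero at the start; "moment": the same for the moment, N m; "opening": opening from 0.0 (shut) to 1.0 (fully open); "grip_force": force on a finger pad.
Only numpy, scipy, OpenCV 4.12 (cv2) and the standard library are available. Lean on these libraries where they do the work, as an engineer would, in place of code of your own. Each camera call takes 0.05 s, during which the arm holds its last target. There are 200 camera calls.

## Task

Two long-handled white scoops lie on the prep table. Pick up the one with the blue handle, which holds the two cherry tomatoes, reach in under the low wire shelf, and pour both tomatoes from it into the foil pan there without knocking the scoop or the robot against the rack or touching the tomatoes with the gripper. Then set the empty scoop down upright on the table top.

Things in the scene. Friction and masses are not known exactly. Their poses are not given: they have to be found in the camera images.
- scoop: Blue-handled white scoop. mm, above its underside: trough 100 (x) x 128 (y), floor 36 wide, long sides slope 27 deg out to lips at y +-65, height 29. Handle bar along -x: x -52 to -272, 16 wide, 20 high, centre height 45; end leg holds it level. 180 g, balance at x -98. Rolled 45 deg about the handle either way it empties. Origin: underside of trough centre; z up. Black-handled twin beside it: not wanted.
- tomato_1: Red cherry tomato, a ball 28 mm in diameter, 15 g, rolls freely; starts in the blue-handled scoop. Origin at its centre.
- tomato_2: The second red cherry tomato, same as the first, in the same scoop. Origin at its centre.
- rack: Fixed rack, open at front (its -x, to the robot) and both sides. mm: deck 240x360, 12 high; on it a fixed foil pan, inside 182 (x) x 262 (y), floor at 16, rim at 67, outside 212x292. Low wire shelf above, solid to touch: underside at 216, top 231, x -109 to 119, y -177 to 177. Two posts 16 thick at x 110, y +-170. Origin: table level under pan centre; x away from front; z up.
There are look-alikes about, which are no part of the job. What is shaped like the tomato_1 but orange is not meant. What is shaped like the tomato_2 but purple is not meant.

How it is judged (in metres and radians):
On the way, in this order (a step that is already met when the one before it is completed fails the run):
1. the scoop is under the shelf, over the pan, with both tomatoes still in it (x of scoop in the frame of rack between -0.09 and 0.09 m and y of scoop in the frame of rack between -0.15 and 0.15 m and z of scoop in the frame of rack between 0.06 and 0.2 m and distance between each of tomato_1, tomato_2 and scoop below 0.065 m), for 0.1 s.
2. both tomatoes have been poured into the pan while the scoop is still under the shelf (x of scoop in the frame of rack between -0.09 and 0.09 m and y of scoop in the frame of rack between -0.15 and 0.15 m and z of scoop in the frame of rack between 0.06 and 0.2 m and x of tomato_1 in the frame of rack between -0.092 and 0.092 m and y of tomato_1 in the frame of rack between -0.132 and 0.132 m and z of tomato_1 in the frame of rack between 0.015 and 0.062 m and x of tomato_2 in the frame of rack between -0.092 and 0.092 m and y of tomato_2 in the frame of rack between -0.132 and 0.132 m and z of tomato_2 in the frame of rack between 0.015 and 0.062 m), for 0.1 s.
At the end, for the whole second after the job is handed in: Both tomatoes lie inside the foil pan (centres within its walls and below its rim); the blue-handled scoop stands at rest on the table top, its underside within 10 mm of it and level within 10 degrees, released (x of tomato_1 in the frame of rack between -0.092 and 0.092 m and y of tomato_1 in the frame of rack between -0.132 and 0.132 m and z of tomato_1 in the frame of rack between 0.015 and 0.062 m and x of tomato_2 in the frame of rack between -0.092 and 0.092 m and y of tomato_2 in the frame of rack between -0.132 and 0.132 m and z of tomato_2 in the frame of rack between 0.015 and 0.062 m and height (world z) of scoop between -0.005 and 0.01 m and angle between scoop's own z axis and vertical below 0.17 rad and linear speed of scoop below 0.03 m/s); the robot touches nothing.
It fails at once if the scoop is knocked against the rack (over 15 N) (contact force between scoop and rack above 15 N).
It fails at once if the robot is knocked against the rack (over 15 N) (contact force between any of the arm, the fingers and rack above 15 N).
It fails at once if the gripper touches a tomato (contact force between the fingers and tomato_1 above 0.5 N or contact force between the fingers and tomato_2 above 0.5 N).
It also fails if it takes over 72 s, if anything falls off the work surface, if the arm or the gripper's body presses on something with over 40 N, if the wrist force passes 120 N, or if a joint passes its speed limit or range.

## Working session

There is one attempt and no reset: what is moved stays moved. The work goes in short steps, Python scripts to look and compute and a tool call to move; the robot and the scene stay as the last step left them, time stands still between calls to the robot, and variables do not carry over. Pictures are saved under pics/ and viewed, at most 10 in all, crops included, and the job is handed in when it is done.

Besides the shell and the picture viewer there is one more tool, called after "Call:" as name(argument=value, ...), one argument or row to a line, values as JSON. arm_command: Moves the arm, as the interface text tells. Its arguments: {"type":"object","properties":{"targets":{"type":"array","items":{"type":"array","items":{"type":"number"}}}},"required":["targets"]}

```bash
mkdir -p pics; ls; python3 - <<'E'
from cell import env
import cv2,numpy as np
for n in("scene","top"):
    c=env.read_camera(n);cv2.imwrite(f"pics/{n}0.png",c["frame"][:,:,::-1])
    print(n,c["vertical_fov"],c["cx"],c["cy"],np.round(c["world_from_camera"],3).tolist())
print(env.state())
E
```

```text
pics
scene 51.18257101756995 318.35545577274365 205.55711914334188 [[-0.848, 0.274, -0.454, 1041.407], [0.53, 0.453, -0.717, 659.259], [0.009, -0.849, -0.529, 489.387], [0.0, 0.0, 0.0, 1.0]]
top 52.469538500715615 320.87436135921575 196.1100134303123 [[0.001, -0.989, 0.15, 563.557], [-1.0, 0.0, 0.01, 90.248], [-0.01, -0.15, -0.989, 829.231], [0.0, 0.0, 0.0, 1.0]]
{'t': 0.1, 'joints': array([-1.29258854e+00,  4.91462643e-01,  1.55939035e+00, -2.90079442e-06,
        1.09171373e+00, -1.05551116e-01]), 'qvel': array([ 8.30023884e-04, -7.29310492e-04, -1.51203129e-04, -3.76496572e-04,
        1.63200526e-05, -2.57577069e-04]), 'tau': array([ 2.99141131e-03, -6.13620615e+01, -2.58606756e+01,  6.94080396e-02,
        4.69982601e-02, -5.24400969e-05]), 'eef_pos': array([ 233.9933302 , -579.30735541,  214.14231535]), 'tcp_rot': array([-3.14062373e+00, -1.00064681e-04,  3.83760193e-01]), 'ft_force': array([-1.24826242, -0.11970993,  0.32601822]), 'moment': array([-0.01261707,  0.01578598, -0.00472727]), 'grip_force': 0.0, 'opening': 0.9983615199992393}
```

View pics/scene0.png

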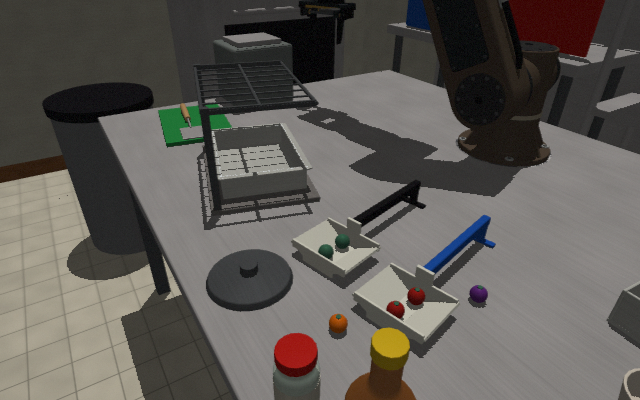

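View pics/top0.png

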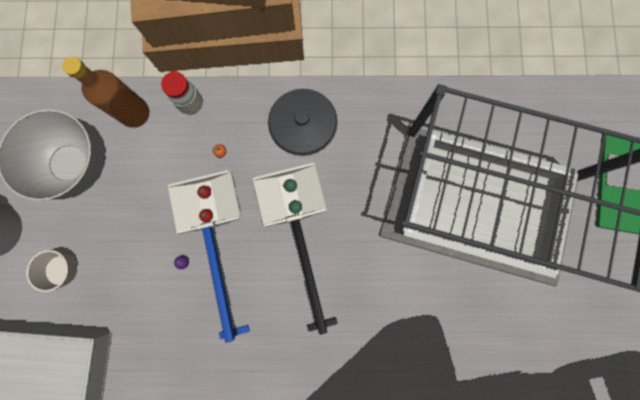

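The scene view shows the blue scoop's trough at about (405,300) holding two red tomatoes. In the top view its trough is at (204,203), the handle runs to (228,335), and the purple ball sits beside the handle at (181,262). The rack is on the right: its deck's front edge runs from (380,235) to (557,283) and the pan is at about (490,200). Next I'll measure these.

```bash
cat > h.py <<'E'
from cell import env
import cv2,numpy as np
def rays(c,px):
    f=200/np.tan(np.radians(c["vertical_fov"])/2);M=np.array(c["world_from_camera"])
    px=np.atleast_2d(px).astype(float)
    d=np.c_[(px[:,0]-c["cx"])/f,(px[:,1]-c["cy"])/f,np.ones(len(px))]@M[:3,:3].T
    return M[:3,3],d
def plane(c,px,z):
    o,d=rays(c,px);return o+d*((z-o[2])/d[:,2])[:,None]
def mask(c,lo,hi):
    return cv2.inRange(cv2.cvtColor(c["frame"],cv2.COLOR_RGB2HSV),lo,hi)
def blobs(m,a=25):
    n,l,s,ce=cv2.connectedComponentsWithStats(m);return [(s[i,4],ce[i]) for i in range(1,n) if s[i,4]>a]
E
python3 - <<'E'
from h import *
c=env.read_camera("top");np.set_printoptions(precision=1,suppress=True)
m=mask(c,(105,120,50),(125,255,255));m[:, :150]=0;m[:,300:]=0
v,u=np.nonzero(m);P=plane(c,np.c_[u,v],55)
P=P[(P[:,0]>P[:,0].min()+30)]
vx,vy,x0,y0=cv2.fitLine(P[:,:2].astype(np.float32),cv2.DIST_HUBER,0,.01,.01).ravel()
print("handle dir",np.degrees(np.arctan2(vy,vx)),"pt",x0,y0,"x range",P[:,0].min(),P[:,0].max())
r=mask(c,(0,150,60),(4,255,255))|mask(c,(172,150,60),(180,255,255))
for a,ce in blobs(r): print("red",a,ce,plane(c,ce,18))
p=mask(c,(128,80,30),(160,255,255))
for a,ce in blobs(p): print("purple",a,ce,plane(c,ce,14))
w=mask(c,(0,0,150),(180,70,255));cv2.imwrite("pics/w.png",w)
w[:150]=0;w[250:]=0;w[:,:150]=0;w[:,245:]=0
k=max(cv2.findContours(w,0,1)[0],key=cv2.contourArea);k=cv2.convexHull(k)
b=cv2.minAreaRect(plane(c,k[:,0],29)[:,:2].astype(np.float32));print("trough lip rect",b)
cr=cv2.resize(c["frame"][70:300,350:640,::-1],None,fx=2.7,fy=2.6,interpolation=cv2.INTER_CUBIC);cv2.imwrite("pics/rack.png",cr)
E
```

```text
handle dir 14.162477 pt 529.53687 293.86475 x range 442.4554942322214 621.4699130195226
red 516 [174.4  84.2] [[926.7 409.1  18. ]]
red 80 [204.5 191.8] [[695.8 334.8  18. ]]
red 87 [206.2 215.4] [[647.6 329.3  18. ]]
purple 116 [181.4 262. ] [[554.9 375.8  14. ]]
trough lip rect ((680.3147583007812, 347.7727355957031), (205.7395782470703, 191.88766479492188), 1.708203911781311)
```

View pics/rack.png

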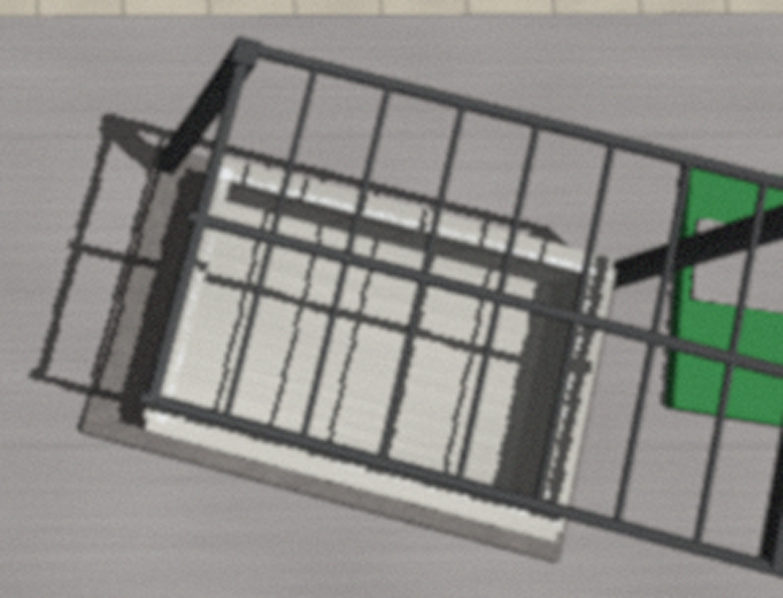

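The enlarged rack view shows the near deck corners at full-image (380,235) and (556,285). The shelf's left corners are at (406,225) in front and (441,87) at the back.

```bash
python3 - <<'E'
from h import *
np.set_printoptions(precision=1,suppress=True)
c=env.read_camera("top")
D=plane(c,[[379.6,235.4],[555.6,285.4]],12);S=plane(c,[[405,225],[440.5,86.5]],229)
print("deck",D,"shelf",S)
L=np.array([[-120,180],[-120,-180],[-109,177],[119,177]],float);W=np.r_[D,S][:,:2]
# rigid fit
def fit(L,W):
    a,b=L-L.mean(0),W-W.mean(0);t=np.arctan2((a[:,0]*b[:,1]-a[:,1]*b[:,0]).sum(),(a*b).sum())
    R=np.array([[np.cos(t),-np.sin(t)],[np.sin(t),np.cos(t)]]);o=W.mean(0)-R@L.mean(0);return np.degrees(t),o,W-(L@R.T+o)
print(fit(L,W))
# tomatoes triangulated mean & handle end from scene
s=env.read_camera("scene")
r=mask(s,(0,150,60),(4,255,255))|mask(s,(172,150,60),(180,255,255))
for a,ce in blobs(r): print("red",a,ce,plane(s,ce,18)[0])
m=mask(s,(105,120,50),(125,255,255));m[:200]=0
v,u=np.nonzero(m)
# top edge of bar in scene: per column min row
cols=np.unique(u);e=np.array([[x,v[u==x].min()] for x in cols]);
P=plane(s,e,55);print("scene top edge",P[::6,:2])
E
```

```text
deck [[ 608.   -19.4   12. ]
 [ 510.6 -361.9   12. ]] shelf [[611.6 -28.  229. ]
 [827.2 -89.5 229. ]]
(np.float64(-15.691661673680578), array([ 670.8, -225.5]), array([[ 4.1,  0.4],
       [ 4.1,  4.4],
       [-2.1, -2.5],
       [-6. , -2.3]]))
red 1757 [557.2  24.8] [-2146.4 -1178.5    18. ]
red 42 [586.7   9.2] [-3245.1 -1580.9    18. ]
red 164 [416.1 294.5] [645.6 328.6  18. ]
red 166 [395.3 308.5] [694.  334.2  18. ]
red 1512 [295.3 354.3] [865.9 327.7  18. ]
scene top edge [[620.8 313.3]
 [603.5 309.2]
 [585.7 305. ]
 [567.2 300.7]
 [546.  294.2]
 [526.2 289.5]
 [505.7 284.6]
 [484.4 279.5]
 [462.4 274.3]
 [436.8 266.6]
 [415.9 263.3]
 [474.6 324.3]]
```

Call:
arm_command(
  targets=[
    [165,-175,0,0,0.5],
    [165,-175,0,0,0.5],
    [165,-175,0,0,0.5],
    [165,-175,0,0,0.5],
    [165,-175,0,0,0.5],
  ],
)

```text
t: 0.75
eef_pos: [321.9, -353.1, 214.7]
tcp_rot: [-3.142, -0.0, 0.384]
ft_force: [1.2, -0.3, -0.6]
opening: 0.638
grip_force: 0.0
```

Call:
arm_command(
  targets=[
    [165,-175,0,0,0.5],
    [165,-175,0,0,0.5],
    [165,-175,0,0,0.5],
    [165,-175,0,0,0.5],
    [165,-175,0,0,0.5],
  ],
)

```text
t: 1.25
eef_pos: [409.4, -129.1, 214.8]
tcp_rot: [3.141, -0.0, 0.384]
ft_force: [0.8, -0.7, -0.5]
opening: 0.499
grip_force: 0.0
```

Call:
arm_command(
  targets=[
    [144,-176,0,0,0.5],
    [144,-176,0,0,0.5],
    [144,-176,0,0,0.5],
    [144,-176,0,0,0.5],
    [144,-176,0,0,0.5],
  ],
)

```text
t: 1.75
eef_pos: [477.1, 88.8, 214.7]
tcp_rot: [-3.142, -0.001, 0.386]
ft_force: [0.3, -0.5, 0.6]
opening: 0.501
grip_force: 0.0
```

Call:
arm_command(
  targets=[
    [144,-176,0,8.3,0.5],
    [144,-176,0,8.3,0.5],
    [144,-176,0,8.3,0.5],
    [144,-176,0,8.3,0.5],
    [144,-176,0,8.3,0.5],
  ],
)

```text
t: 2.25
eef_pos: [544.5, 305.9, 214.3]
tcp_rot: [-3.141, -0.0, 0.241]
ft_force: [0.3, -1.3, -0.2]
opening: 0.499
grip_force: 0.0
```

```bash
python3 - <<'E'
from h import *
np.set_printoptions(precision=3,suppress=True)
c=env.read_camera("wrist");s=env.state();print(s["eef_pos"],s["tcp_rot"],c["vertical_fov"],c["cx"],c["cy"]);print(np.array(c["hand_eye"]))
t=env.read_camera("scene")
cv2.imwrite("pics/ws.png",cv2.resize(np.vstack([c["frame"],t["frame"]])[:,:,::-1],(480,600)))
E
```

```text
[545.245 308.615 214.011] [-3.141 -0.001  0.242] 62.88773404602065 317.14279196854477 193.972235842856
[[   0.      -0.966   -0.259   72.921]
 [   1.       0.      -0.      -0.426]
 [   0.      -0.259    0.966 -170.12 ]
 [   0.       0.       0.       1.   ]]
```

View pics/ws.png

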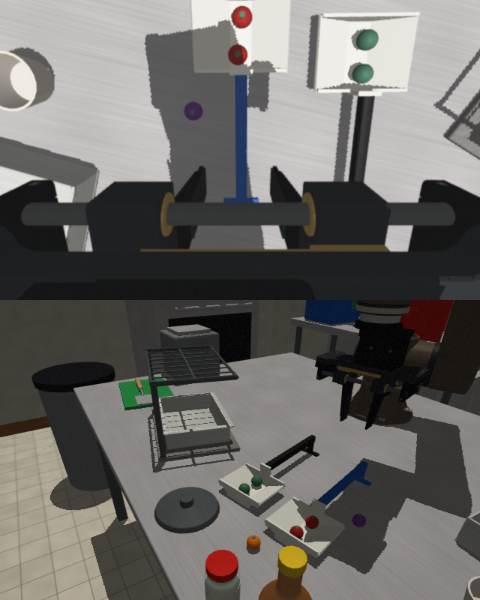

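The wrist view is the upper half. The blue handle runs vertically at picture x≈241 (about 321 in the full frame), almost between the fingers. The gripper body's long side lies along the closing axis. Now for the offset in the tool frame.

```bash
cat >> h.py <<'E'
def wrist(c,s,px,z):
    from scipy.spatial.transform import Rotation as Ro
    T=np.eye(4);T[:3,:3]=Ro.from_euler("xyz",s["tcp_rot"]).as_matrix();T[:3,3]=s["eef_pos"]
    return plane(dict(c,world_from_camera=T@np.array(c["hand_eye"])),px,z)
E
python3 - <<'E'
from h import *
np.set_printoptions(precision=1,suppress=True)
s=env.state();c=env.read_camera("wrist")
m=mask(c,(105,120,40),(125,255,255));v,u=np.nonzero(m);k=(v<240);
P=np.array([wrist(c,s,[[u[v==r].mean(),r]],55)[0] for r in range(105,235,10)])
vx,vy,x0,y0=cv2.fitLine(P[:,:2].astype(np.float32),cv2.DIST_HUBER,0,.01,.01).ravel()
if vx<0:vx,vy=-vx,-vy
t=np.arctan2(vy,vx);print("dir",np.degrees(t),"at x=545 y=",y0+(545-x0)*vy/vx, "top row x",wrist(c,s,[[321,v.min()]],55), s["eef_pos"],s["tcp_rot"][2]*57.3)
r=mask(c,(0,150,60),(4,255,255))|mask(c,(172,150,60),(180,255,255))
for a,ce in blobs(r): print("red",a,ce,wrist(c,s,[ce],18)[0])
E
```

```text
dir 14.196472 at x=545 y= 302.5487 top row x [[621.  321.8  55. ]] [544.5 306.2 213.8] 13.873808410229513
red 482 [322.7  22.9] [696.2 338.3  18. ]
red 399 [317.   72.9] [648.3 332.5  18. ]
```

Call:
arm_command(
  targets=[
    [0,3,40,-0.3,0.5],
    [0,3,80,-0.3,0.5],
    [0,3,120,-0.3,0.5],
    [0,3,160,-0.3,0.5],
    [0,3,175,-0.3,0.5],
  ],
)

```text
t: 2.9
eef_pos: [543.4, 298.0, 36.5]
tcp_rot: [3.141, 0.005, 0.243]
ft_force: [1.3, -0.6, 0.3]
opening: 0.495
grip_force: 0.0
```

Call:
arm_command(
  targets=[
    [0,0,8,0,0.5],
    [0,0,12,0,0.5],
    [0,0,12,0,0.35],
    [0,0,12,0,0.2],
    [0,0,12,0,0.15],
  ],
)

```text
t: 3.4
eef_pos: [545.4, 300.1, 28.8]
tcp_rot: [-3.141, -0.002, 0.244]
ft_force: [0.4, -0.1, -0.2]
opening: 0.308
grip_force: 0.0
```

Call:
arm_command(
  targets=[
    [0,0,0,0,0.1],
    [0,0,0,0,0.05],
    [0,0,0,0,0.0],
    [0,0,0,0,0.0],
    [0,0,0,0,0.0],
  ],
)

```text
t: 3.9
eef_pos: [545.1, 300.1, 28.2]
tcp_rot: [3.142, -0.001, 0.245]
ft_force: [-1.6, 0.8, 6.0]
opening: 0.165
grip_force: 30.0
```

Call:
arm_command(
  targets=[
    [0,0,-5,0,0],
    [0,0,-15,0,0],
    [0,0,-30,0,0],
    [0,0,-45,0,0],
    [0,0,-60,0,0],
  ],
)

```text
t: 4.4
eef_pos: [545.1, 299.9, 89.4]
tcp_rot: [-3.142, -0.001, 0.244]
ft_force: [-0.0, 0.0, -2.2]
opening: 0.169
grip_force: 30.0
```

Call:
arm_command(
  targets=[
    [0,0,-12,0,0],
    [0,0,-22,0,0],
    [0,0,-30,0,0],
    [0,0,-35,0,0],
    [0,0,-35,0,0],
  ],
)

```text
t: 4.9
eef_pos: [545.1, 299.9, 123.1]
tcp_rot: [-3.142, -0.001, 0.244]
ft_force: [0.8, -0.1, -2.0]
opening: 0.164
grip_force: 30.0
```

```bash
python3 - <<'E'
from h import *
print(env.state()["eef_pos"])
c=env.read_camera("wrist");t=env.read_camera("scene")
cv2.imwrite("pics/l1.png",cv2.resize(np.vstack([c["frame"],t["frame"]])[:,:,::-1],(480,600)))
E
```

```text
[545.10521528 299.90814257 123.12375664]
```

View pics/l1.png

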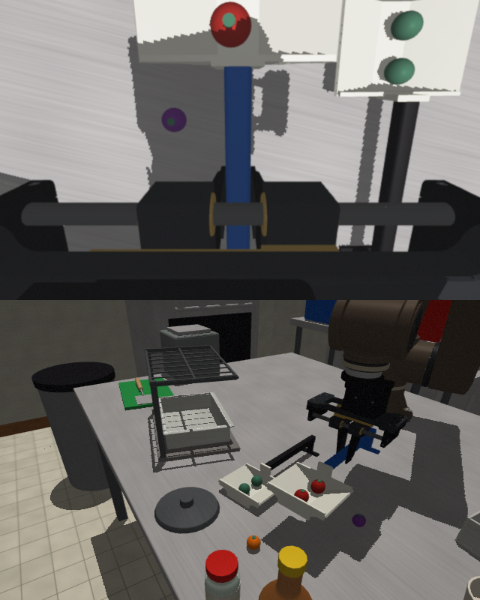

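The view shows the scoop lifted level with both tomatoes still in the trough; one is at about (231,24) in the wrist view, and the scene view shows both. Now I'll turn it to the rack's heading.

Call:
arm_command(
  targets=[
    [0,0,0,2,0],
    [0,0,0,5,0],
    [0,0,0,8.5,0],
    [0,0,0,12,0],
    [0,0,0,15.5,0],
  ],
)

```text
t: 5.5
eef_pos: [544.7, 299.8, 121.8]
tcp_rot: [3.141, 0.001, -0.029]
ft_force: [-0.0, -0.3, -1.1]
opening: 0.163
grip_force: 30.0
```

Call:
arm_command(
  targets=[
    [0,0,0,3.5,0],
    [0,0,0,7,0],
    [0,0,0,10.5,0],
    [0,0,0,13,0],
    [0,0,0,14.2,0],
  ],
)

```text
t: 6.0
eef_pos: [544.7, 299.8, 121.9]
tcp_rot: [3.141, 0.001, -0.276]
ft_force: [-0.4, -0.4, -2.0]
opening: 0.169
grip_force: 30.0
```

Call:
arm_command(
  targets=[
    [2,8,0,0,0],
    [6,22,0,0,0],
    [12,42,0,0,0],
    [18,65,0,0,0],
    [24,90,0,0,0],
  ],
)

```text
t: 6.5
eef_pos: [543.4, 205.0, 122.5]
tcp_rot: [3.141, -0.0, -0.273]
ft_force: [0.5, -0.2, -1.2]
opening: 0.164
grip_force: 30.0
```

Call:
arm_command(
  targets=[
    [6,22,0,0,0],
    [12,42,0,0,0],
    [16,57,0,0,0],
    [18,66,0,0,0],
    [19,70,0,0,0],
  ],
)

```text
t: 7.0
eef_pos: [543.0, 133.3, 122.7]
tcp_rot: [3.142, -0.0, -0.275]
ft_force: [-0.1, 0.2, -1.9]
opening: 0.166
grip_force: 30.0
```

```bash
python3 - <<'E'
from h import *
s=env.state();print(s["eef_pos"],s["tcp_rot"])
c=env.read_camera("scene");t=env.read_camera("top")
cv2.imwrite("pics/l2.png",cv2.resize(np.vstack([t["frame"],c["frame"]])[:,:,::-1],(480,600)))
E
```

```text
[542.95556911 133.26024    122.66338058] [ 3.14151639e+00 -1.85870866e-05 -2.74896960e-01]
```

View pics/l2.png

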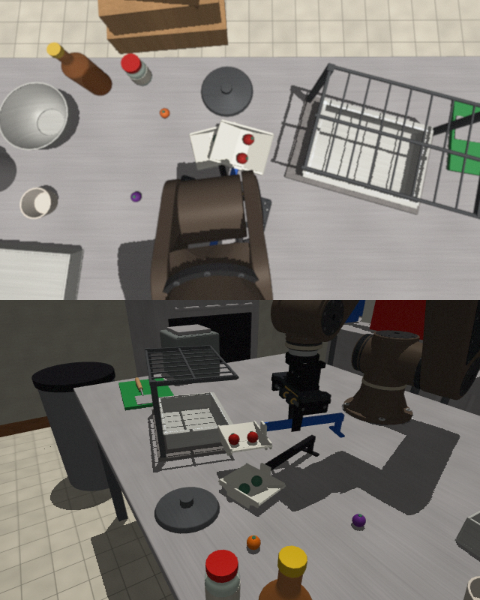

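The top view shows both tomatoes in the trough at about (248,140) and (242,158), with the scoop level and short of the rack. The tool only turns about its vertical axis, so I'll pour with a quick sideways reversal and work out its timing first.

```bash
cat > sim.py <<'E'
import numpy as np
from scipy.ndimage import gaussian_filter1d
def run(rows,s0,sig,loss,lip=26,zs=95,th=27):
    dt=.001;th=np.radians(th);g=9.81
    x=np.cumsum(np.r_[np.zeros(100),np.repeat(np.array(rows)/100/1000,100),np.zeros(800)])
    x=gaussian_filter1d(x,sig/dt,mode="nearest");v=np.gradient(x,dt);a=np.gradient(v,dt)
    s,w=s0,0.;L=.0146;top=L+(lip/1000)/np.sin(th)
    for i in range(len(x)):
        k=np.sign(s) if abs(s)>L else 0
        acc=5/7*(-g*np.sin(th)*k-a[i]*(np.cos(th) if k else 1))
        o=abs(s)>L;w+=acc*dt;s+=w*dt
        if (abs(s)>L)!=o: w*=loss
        if abs(s)>top:
            k=np.sign(s);y=x[i]+k*(L+(top-L)*np.cos(th));vy=v[i]+w*np.cos(th);vz=k*w*np.sin(th)
            h=(zs+lip+17-30)/1000;t=(vz+np.sqrt(vz**2+2*g*h))/g
            return round(y*1000),round((y+vy*t)*1000),round(vy,2),i/1000-.1
    return None
C={"A":[15,30,45,50,50,-50,-50,-50],"B":[15,30,45,50,-50,-50,-50],"C":[50,50,50,-50,-50,-50],"D":[50,50,50,50,-50,-50,-50],"E":[20,40,50,-50,-50,-50],"F":[-10,-20,-30,-40,50,50,-50,-50]
,"G":[25,50,50,50,-50,-50,-50,-50]}
for n,r in C.items():
    o=[run(r,s0,sig,l) for s0 in(-.012,0,.012) for sig in(.02,.04) for l in(.85,.98)]
    print(n,sum(r),[q and q[:3] for q in o])
E
python3 sim.py
```

```text
A 40 [(155, 91, np.float64(-0.42)), (197, 177, np.float64(-0.12)), None, (185, 150, np.float64(-0.22)), (196, 158, np.float64(-0.23)), (196, 151, np.float64(-0.28)), (178, 121, np.float64(-0.36)), (188, 136, np.float64(-0.33)), (209, 191, np.float64(-0.1)), (219, 221, np.float64(0.01)), (200, 168, np.float64(-0.19)), (216, 212, np.float64(-0.02))]
B -10 [(103, 38, np.float64(-0.42)), (144, 126, np.float64(-0.11)), None, (135, 103, np.float64(-0.2)), (143, 110, np.float64(-0.2)), (160, 160, np.float64(-0.0)), (133, 87, np.float64(-0.28)), (154, 137, np.float64(-0.1)), (151, 139, np.float64(-0.07)), (161, 187, np.float64(0.14)), (145, 123, np.float64(-0.13)), (157, 169, np.float64(0.07))]
C 0 [(171, 165, np.float64(-0.04)), (181, 202, np.float64(0.12)), (159, 128, np.float64(-0.19)), (171, 160, np.float64(-0.06)), (169, 169, np.float64(0.0)), (177, 219, np.float64(0.22)), (165, 157, np.float64(-0.05)), (175, 204, np.float64(0.16)), (164, 163, np.float64(-0.0)), (170, 207, np.float64(0.2)), (158, 147, np.float64(-0.07)), (167, 191, np.float64(0.13))]
D 50 [(-16, -19, np.float64(-0.02)),
[... 527 characters left out ...]
02)), (94, 55, np.float64(-0.24)), (110, 109, np.float64(-0.01)), (91, 49, np.float64(-0.26)), (108, 102, np.float64(-0.03))]
F -100 [(-92, -53, np.float64(0.24)), (-109, -105, np.float64(0.02)), None, (-102, -87, np.float64(0.09)), None, (-99, -67, np.float64(0.2)), None, (-91, -54, np.float64(0.24)), None, None, None, None]
G -25 [(166, 119, np.float64(-0.29)), (189, 164, np.float64(-0.15)), (149, 90, np.float64(-0.38)), (163, 124, np.float64(-0.24)), (197, 187, np.float64(-0.06)), (206, 219, np.float64(0.07)), (189, 163, np.float64(-0.15)), (203, 208, np.float64(0.03)), (196, 195, np.float64(-0.0)), (205, 244, np.float64(0.21)), (192, 183, np.float64(-0.05)), (202, 230, np.float64(0.15))]
```

Call:
arm_command(
  targets=[
    [3,8,0,0,0],
    [9,24,0,0,0],
    [17,48,0,0,0],
    [26,76,0,0,0],
    [34,106,0,0,0],
  ],
)

```text
t: 7.6
eef_pos: [547.2, 22.4, 122.6]
tcp_rot: [3.142, -0.0, -0.273]
ft_force: [0.5, -0.4, -2.3]
opening: 0.165
grip_force: 30.0
```

Call:
arm_command(
  targets=[
    [5,30,0,0,0],
    [10,60,0,0,0],
    [14,88,0,0,0],
    [18,112,0,0,0],
    [20,134,0,0,0],
  ],
)

```text
t: 8.1
eef_pos: [530.0, -112.6, 122.6]
tcp_rot: [3.141, -0.0, -0.274]
ft_force: [0.5, 0.3, -2.3]
opening: 0.169
grip_force: 30.0
```

Call:
arm_command(
  targets=[
    [0,20,0,0,0],
    [0,38,0,0,0],
    [0,53,0,0,0],
    [0,64,0,0,0],
    [0,70,0,0,0],
  ],
)

```text
t: 8.6
eef_pos: [510.9, -179.5, 122.6]
tcp_rot: [3.141, -0.0, -0.274]
ft_force: [-0.2, -0.0, -1.8]
opening: 0.164
grip_force: 30.0
```

```bash
python3 - <<'E'
from h import *
s=env.state();print(s["eef_pos"],s["tcp_rot"],s["ft_force"])
t=np.radians(-15.7);R=np.array([[np.cos(t),-np.sin(t)],[np.sin(t),np.cos(t)]])
print("tcp rack",(s["eef_pos"][:2]-[671,-225.5])@R)
c=env.read_camera("scene");w=env.read_camera("top")
cv2.imwrite("pics/l3.png",cv2.resize(np.vstack([w["frame"][60:300,250:640],c["frame"][40:280,130:520]])[:,:,::-1],None,fx=1.25,fy=1.25))
for cc in(w,c):
  r=mask(cc,(0,150,50),(4,255,255))|mask(cc,(172,150,50),(180,255,255))
  for a,ce in blobs(r): print(a,ce,(plane(cc,ce,112)[0][:2]-[671,-225.5])@R)
E
```

```text
[ 510.9244041  -179.49369228  122.62080039] [ 3.14149833e+00 -6.01625082e-05 -2.74411160e-01] [-0.23679023 -0.02172193 -1.81296531]
tcp rack [-166.55278236    0.97336509]
514 [174.39299611  84.18677043] [ 43.93460937 633.11537426]
140 [507.79285714 206.07142857] [-13.48770397 -12.58383386]
145 [502.37931034 231.49655172] [-60.19958164 -12.72187026]
32 [601.625     3.53125] [-3119.23373501 -1971.29411534]
185 [498.65405405  29.87027027] [-1492.69673333 -1083.55719777]
88 [276.22727273 125.26136364] [-61.22096208 -14.50708911]
87 [256.81609195 127.1954023 ] [-13.10480217 -14.02112839]
1526 [295.31192661 354.33093054] [ 53.70631208 658.53118062]
```

View pics/l3.png

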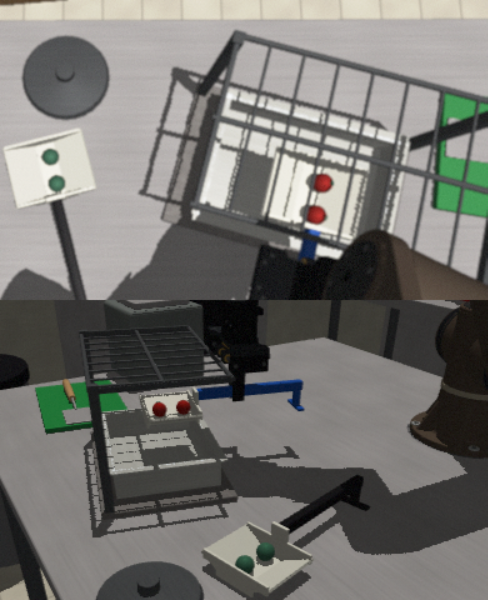

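Seen from the side, the scoop is under the shelf and over the pan with both tomatoes in it, at rack x≈-61 and -13 mm. I'll back off gently to the left, let them settle, then do the quick reversal.

Call:
arm_command(
  targets=[
    [1,-6,0,0,0],
    [2,-20,0,0,0],
    [3,-40,0,0,0],
    [4,-62,0,0,0],
    [5,-85,0,0,0],
  ],
)

```text
t: 9.2
eef_pos: [539.3, -96.1, 122.6]
tcp_rot: [-3.142, 0.0, -0.273]
ft_force: [-0.0, -0.3, -1.5]
opening: 0.165
grip_force: 30.0
```

Call:
arm_command(
  targets=[
    [0,-22,0,0,0],
    [0,-42,0,0,0],
    [0,-60,0,0,0],
    [0,-73,0,0,0],
    [0,-80,0,0,0],
  ],
)

```text
t: 9.7
eef_pos: [560.8, -19.4, 122.6]
tcp_rot: [-3.142, -0.0, -0.272]
ft_force: [0.3, -1.1, -1.4]
opening: 0.165
grip_force: 30.0
```

Call:
arm_command(
  targets=[
    [0,0,0,0,0],
    [0,0,0,0,0],
    [0,0,0,0,0],
    [0,0,0,0,0],
    [0,0,0,0,0],
  ],
)

```text
t: 10.2
eef_pos: [560.5, -21.8, 122.6]
tcp_rot: [3.142, -0.0, -0.275]
ft_force: [-1.5, -0.0, -1.6]
opening: 0.163
grip_force: 30.0
```

Call:
arm_command(
  targets=[
    [0,0,0,0,0],
    [0,0,0,0,0],
    [0,0,0,0,0],
    [0,0,0,0,0],
    [0,0,0,0,0],
  ],
)

```text
t: 10.7
eef_pos: [560.6, -21.4, 122.6]
tcp_rot: [3.142, -0.0, -0.274]
ft_force: [0.1, 0.4, -1.5]
opening: 0.167
grip_force: 30.0
```

```bash
cat > tom.py <<'E'
from h import *
import sys
z=float(sys.argv[1])
np.set_printoptions(precision=1,suppress=True)
t=np.radians(-15.7);R=np.array([[np.cos(t),-np.sin(t)],[np.sin(t),np.cos(t)]])
def go():
  s=env.state();print("tcp rack",(s["eef_pos"][:2]-[671,-225.5])@R,s["eef_pos"][2],s["tcp_rot"],s["t"])
  for n in("top","scene"):
    cc=env.read_camera(n)
    r=mask(cc,(0,150,50),(4,255,255))|mask(cc,(172,150,50),(180,255,255))
    for a,ce in blobs(r,8):
        if ce[1]>100 and ce[1]<320: print(n,a,ce,(plane(cc,ce,z)[0][:2]-[671,-225.5])@R)
go();go()
E
python3 tom.py 112
```

```text
tcp rack [-161.6  166.6] 122.61720098281289 [ 3.1 -0.  -0.3] 10.7
top 125 [406.  175.8] [ -9.1 174. ]
top 117 [399.8 200.5] [-55.4 173.8]
scene 112 [291.3 157.5] [-55.  174.7]
scene 110 [268.9 160.1] [ -7.6 174.7]
tcp rack [-161.6  166.7] 122.63617489849524 [ 3.1 -0.  -0.3] 10.8
top 126 [406.  175.8] [ -9. 174.]
top 115 [399.8 200.5] [-55.4 173.8]
scene 114 [291.3 157.6] [-55.  174.9]
scene 112 [268.9 160.2] [ -7.6 174.8]
```

Call:
arm_command(
  targets=[
    [0,50,0,0,0],
    [0,100,0,0,0],
    [0,150,0,0,0],
    [0,100,0,0,0],
    [0,50,0,0,0],
  ],
)

```text
t: 11.4
eef_pos: [546.8, -74.2, 122.7]
tcp_rot: [3.142, -0.001, -0.286]
ft_force: [1.8, 1.4, -1.4]
opening: 0.167
grip_force: 30.0
```

```bash
python3 - <<'E'
from h import *
c=env.read_camera("scene");w=env.read_camera("top")
cv2.imwrite("pics/l4.png",cv2.resize(np.vstack([w["frame"][60:300,250:640],c["frame"][40:280,130:520]])[:,:,::-1],None,fx=1.25,fy=1.25))
E
python3 tom.py 30
```

```text
tcp rack [-161.7  119.4] 122.7181563063872 [-3.1 -0.  -0.3] 11.5
scene 74 [277.  163.7] [-50.3  31.1]
scene 74 [258.4 167. ] [-3.  36.7]
tcp rack [-161.7  117.4] 122.64123330147336 [ 3.1 -0.  -0.3] 11.6
scene 72 [277.1 163.8] [-50.3  31.5]
scene 74 [258.3 167. ] [-3.  36.8]
```

View pics/l4.png

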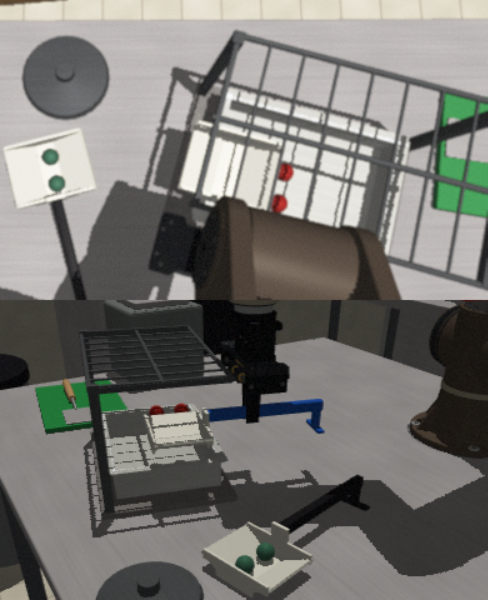

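The frame at the end of the throw shows both tomatoes past the lip and in the air. The later readings put them still on the pan floor at rack (-50,31) and (-3,37) mm. Now I'll take the empty scoop back.

Call:
arm_command(
  targets=[
    [0,0,0,0,0],
    [0,0,0,0,0],
    [0,-15,0,0,0],
    [0,-35,0,0,0],
    [0,-60,0,0,0],
  ],
)

```text
t: 12.2
eef_pos: [563.5, -11.1, 122.7]
tcp_rot: [3.142, -0.0, -0.276]
ft_force: [0.3, 0.3, -2.1]
opening: 0.168
grip_force: 30.0
```

Call:
arm_command(
  targets=[
    [-5,-35,0,0,0],
    [-15,-70,0,0,0],
    [-25,-105,0,0,0],
    [-35,-140,0,0,0],
    [-45,-175,0,0,0],
  ],
)

```text
t: 12.7
eef_pos: [567.1, 171.0, 122.6]
tcp_rot: [-3.142, -0.0, -0.274]
ft_force: [0.1, -0.1, -1.4]
opening: 0.169
grip_force: 30.0
```

Call:
arm_command(
  targets=[
    [-12,-30,0,0,0],
    [-24,-60,0,0,0],
    [-36,-85,0,0,0],
    [-48,-105,0,0,0],
    [-57,-120,0,0,0],
  ],
)

```text
t: 13.2
eef_pos: [544.2, 301.8, 122.5]
tcp_rot: [3.142, 0.0, -0.273]
ft_force: [-0.2, -0.8, -1.9]
opening: 0.165
grip_force: 30.0
```

Call:
arm_command(
  targets=[
    [0,0,0,-6,0],
    [0,0,0,-13,0],
    [0,0,0,-20,0],
    [0,0,0,-26,0],
    [0,0,0,-29.5,0],
  ],
)

```text
t: 13.7
eef_pos: [544.8, 300.1, 122.6]
tcp_rot: [3.141, 0.0, 0.244]
ft_force: [-0.8, -0.9, -2.2]
opening: 0.168
grip_force: 30.0
```

```bash
python3 tom.py 30; python3 - <<'E'
from h import *
s=env.state();print(s["eef_pos"],s["tcp_rot"])
c=env.read_camera("scene");w=env.read_camera("top")
cv2.imwrite("pics/l5.png",cv2.resize(np.vstack([w["frame"],c["frame"]])[:,:,::-1],(480,600)))
E
```

```text
tcp rack [-263.7  471.8] 122.5668101138357 [3.1 0.  0.2] 13.7
top 112 [463.3 198.7] [-2.7 42.1]
top 95 [459.5 222.1] [-50.1  39.1]
scene 71 [277.1 163.8] [-50.3  31.8]
scene 72 [258.4 166.9] [-3.2 36.2]
tcp rack [-263.6  471.8] 122.58698151132525 [3.1 0.  0.2] 13.8
top 115 [463.4 198.6] [-2.6 42. ]
top 94 [459.6 222.1] [-50.1  38.9]
scene 71 [277.1 163.8] [-50.3  31.8]
scene 72 [258.4 166.9] [-3.2 36.2]
[544.88390987 299.9792136  122.57957202] [3.14149678e+00 5.82294865e-05 2.38544754e-01]
```

View pics/l5.png

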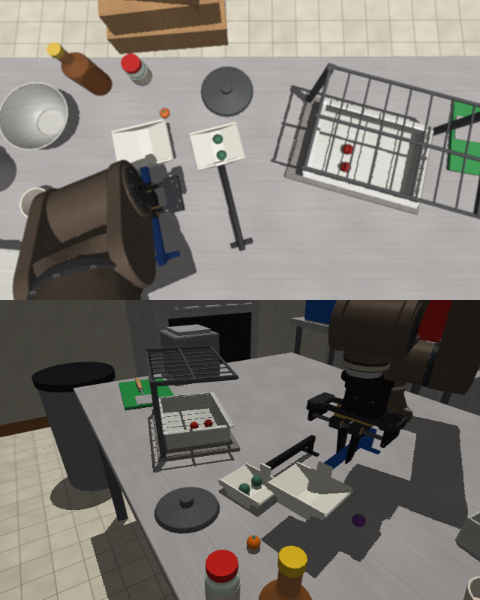

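Both tomatoes lie in the pan at about (347,149) and (344,167) in the top view. The empty scoop is over its old spot, so I'll lower it and let go.

Call:
arm_command(
  targets=[
    [0,0,20,0,0],
    [0,0,45,0,0],
    [0,0,65,0,0],
    [0,0,80,0,0],
    [0,0,86,0,0],
  ],
)

```text
t: 14.5
eef_pos: [544.5, 299.7, 35.2]
tcp_rot: [3.141, 0.002, 0.24]
ft_force: [0.3, 0.5, -1.4]
opening: 0.165
grip_force: 30.0
```

Call:
arm_command(
  targets=[
    [0,0,3,0,0],
    [0,0,5,0,0],
    [0,0,7,0,0],
    [0,0,8,0,0],
    [0,0,8,0,0],
  ],
)

```text
t: 15.0
eef_pos: [545.0, 299.9, 28.9]
tcp_rot: [3.142, -0.0, 0.241]
ft_force: [-0.1, 0.3, -1.8]
opening: 0.164
grip_force: 30.0
```

Call:
arm_command(
  targets=[
    [0,0,0,0,0.25],
    [0,0,0,0,0.35],
    [0,0,0,0,0.45],
    [0,0,0,0,0.5],
    [0,0,0,0,0.5],
  ],
)

```text
t: 15.5
eef_pos: [545.0, 299.9, 28.7]
tcp_rot: [3.142, -0.0, 0.241]
ft_force: [0.1, 0.9, 0.2]
opening: 0.486
grip_force: 0.0
```

Call:
arm_command(
  targets=[
    [0,0,-15,0,0.5],
    [0,0,-45,0,0.5],
    [0,0,-85,0,0.5],
    [0,0,-125,0,0.5],
    [0,0,-165,0,0.5],
  ],
)

```text
t: 16.0
eef_pos: [544.7, 299.8, 196.5]
tcp_rot: [-3.142, -0.001, 0.241]
ft_force: [-0.4, 0.2, 0.6]
opening: 0.498
grip_force: 0.0
```

Call:
arm_command(
  targets=[
    [0,0,0,0,0.5],
    [0,0,0,0,0.5],
    [0,0,0,0,0.5],
    [0,0,0,0,0.5],
    [0,0,0,0,0.5],
  ],
)

```text
t: 16.5
eef_pos: [544.6, 299.7, 192.5]
tcp_rot: [3.141, 0.002, 0.241]
ft_force: [0.0, 0.2, -0.7]
opening: 0.499
grip_force: 0.0
```

```bash
python3 tom.py 30; python3 - <<'E'
from h import *
c=env.read_camera("scene");w=env.read_camera("wrist")
cv2.imwrite("pics/l6.png",cv2.resize(np.vstack([w["frame"],c["frame"]])[:,:,::-1],(480,600)))
E
```

```text
tcp rack [-263.8  471.5] 192.53559738199436 [3.1 0.  0.2] 16.5
top 113 [463.5 198.7] [-2.6 41.8]
top 95 [459.5 222.1] [-50.1  39. ]
scene 71 [277.1 163.8] [-50.3  31.8]
scene 72 [258.4 166.9] [-3.2 36.2]
tcp rack [-263.6  471.6] 192.85899188559094 [3.1 0.  0.2] 16.6
top 113 [463.4 198.7] [-2.7 41.9]
top 96 [459.5 222. ] [-50.   39.1]
scene 72 [277.  163.8] [-50.2  31.8]
scene 72 [258.4 166.9] [-3.2 36.2]
```

View pics/l6.png

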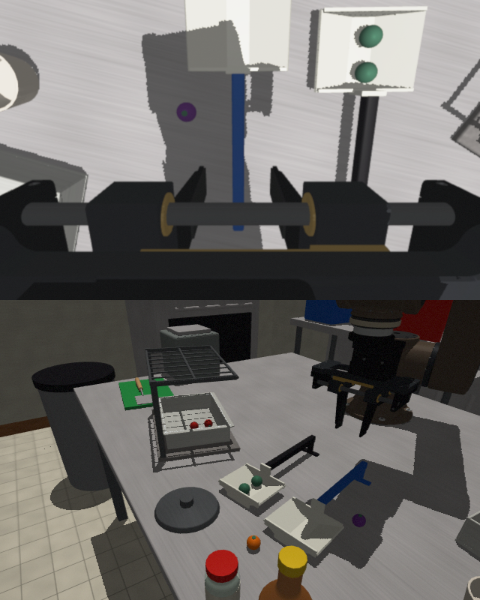

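The scoop stands empty and upright on the table, with its handle at (238,150) in the wrist view. The gripper is clear of it and both tomatoes are in the pan.

```bash
python3 -c "
from cell import env
print(env.job_done())"
```

```text
the job is handed in; nothing more can be done
None
```

I handed the job in at about 16.6 s: both tomatoes are in the foil pan, thrown from the blue-handled scoop by a quick sideways reversal because the tool could not tilt, and the empty scoop stands released and upright on the table; no verdict came back.

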